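Tip the check weight into the pick-up corner and set it on the balance

TASK

The flat brass check weight lies under the clear cover of the blue tipping tray. Lift the tray by its black handle so that the weight slides out down to the pick-up corner at the tray's hinged end, lower the tray fully back down, then pick the weight up from that corner and lay it flat near the middle of the balance's round steel pan, and let go.

Things in the scene. Friction and masses are not known exactly. Their poses are not given: they have to be found in the camera images.
- weight_center (a point): Loose brass disc, 32 mm across, 5 mm thick, 34 g (mass varies); the point is its centre, half-way up; its z axis is the disc's axis. At the start it lies flat on the tray's floor under the clear cover, which keeps it from being grasped there. Grip it with the fingertips only 1 to 3 mm below its underside, so that they do not meet the pan when it is set down.
- tray_hinge (a joint): Tilt of the tray, rad: 0 = level, down on its base; grows as the handle end is lifted, stop at 0.8. It turns freely, has no spring and falls back by its own weight (tray 300 g). The weight slides down at a tilt of about 0.25 to 0.45; hold 0.65 for about a second to be sure.
- tray_axis (a point): Point on the tray's hinge axis at the middle of the pick-up end, fixed, 13 mm above the worktop. x points level from the hinge to the handle end, y is the hinge axis, z up. The base is fixed to the worktop. The blue metal tray is 108 mm wide; its floor and 14 mm walls begin 40 mm from the axis along x, its cover's top is 39 mm above the worktop (level).
- tray_handle (a point): Middle of the tray's black handle bar: round, 14 mm thick, 36 mm long, parallel to the hinge axis, on a post 8 x 10 mm. Tray level: 178 mm from the hinge axis along x of tray_axis and 57 mm above it (70 mm above the worktop). Grip it from above across its two ends or its thickness; it may turn in the grip. Moves and turns with the tray.
- pick_corner (a point): Weight's centre when home in the pick-up corner: 18 mm from the hinge axis along x of tray_axis, 24.5 mm above the worktop (tray level); turns with the tray. The weight then leans on a small V stop (hinge side, 12 mm high) on a tongue 20 mm wide, 4 mm thick, and overhangs it on both sides along y: grip it across y; only the worktop is below the overhangs.
- pan (a point): Centre of the top face of the balance's round steel pan, 84 mm across, flat, 47 mm above the worktop. The balance is white, 130 x 108 mm, fixed to the worktop; the pan does not move. Its z axis is up.

How it is judged (in metres and radians):
On the way, in this order (a step that is already met when the one before it is completed fails the run):
1. the tray is tipped up by at least 0.35 rad (20 degrees) (value of joint tray_hinge above 0.35 rad), for 0.1 s.
2. the tray is back down (within 0.06 rad) with the weight in the pick-up corner (within 8 mm) (value of joint tray_hinge below 0.06 rad and distance between weight_center and pick_corner below 0.008 m), for 0.2 s.
At the end, for the whole second after the job is handed in: The weight lies flat (within 0.1 rad) and at rest on the balance pan, its centre within 22 mm of the pan's centre; the tray is back down on its base (within 0.06 rad) (horizontal distance between weight_center and pan below 0.022 m and z of weight_center in the frame of pan between 0.0005 and 0.005 m and angle between weight_center's own z axis and vertical below 0.1 rad and linear speed of weight below 0.02 m/s and value of joint tray_hinge below 0.06 rad); the robot touches nothing.
It also fails if it takes over 48 s, if anything falls off the work surface, if the arm or the gripper's body presses on something with over 40 N, if the wrist force passes 120 N, or if a joint passes its speed limit or range.

ROBOT

A 7-joint arm with a two-finger parallel gripper is mounted at the origin on a cart in front of the work surface, level with it; the furniture and walls round the work are solid. World frame = base frame: x ahead of the robot, y to its left, z up, the work surface at z = 0. Lengths are in m, angles in degrees, forces in N, time in s.
With the tool pointing down it reaches from about 0.425 to 0.875 m from the base axis. Payload 4.7 kg.
Tool frame: the origin (TCP) lies between the finger pads; the fingertips stand 25 mm ahead of it and the grasp point (between the pads) lies 6 mm ahead of it (env.tip_reach is the distance from the TCP to the fingertips, in m); z points along the fingers, y is the direction in which the jaws open and shut (so a half turn about z gives the same grasp; the last joint's range is limited). The gripper opens to 87 mm and grips with 3 to 60 N. Pads are 19 mm wide; open, the fingers measure 117 mm over their backs; the gripper's body (75 mm by 190 mm) begins 51 mm behind the grasp point.
Start: joints at [-72.072, 18.392, -4.016, 83.108, 1.295, 78.541, -3.26], TCP at [0.191, 0.621, 0.248] pointing down, gripper open.
Joint ranges: [-163.93, 163.93], [-17.29, 119.83], [-79.2, 71.16], [3.27, 140.29], [-89.18, 269.18], [5.43, 117.66], [-154.24, 154.24]. Speed limits (degrees/s): [147.25, 147.25, 180, 180, 180, 180, 180].

INTERFACE

Orientations are given as [roll, pitch, yaw] about the fixed x, y, z axes, in that order (R = Rz(yaw) Ry(pitch) Rx(roll)).
In Python, from cell import env, viewer, job gives the robot as it stands.
- The arm moves only by the tool move_arm, never from a script. Its argument "steps" is a list of rows, each a list of 7 numbers: the finger opening in cm, from 0 to 8.7, then the shift along the tool's x, y, z in cm, then the turn, a rotation vector about the tool's x, y, z in rad. In form: [[fingers, tx, ty, tz, wx, wy, wz], ...]. A call has 1 to 5 rows; each row shifts and turns the commanded pose from where the row before left it, along the tool's axes as they then stand; what a row does not reach is not made up. A row lasts 1/12 s, in which the tool goes at most 41.7 mm and 7.16 degrees, less where a joint would pass 70% of its speed; a pose out of reach is approached as far as the arm can. A call is refused whole if a number of a shift passes 4.17 or a number of a turn 0.125, either way. A call with a gripper value outside its range is refused whole. The fingers move at their own pace and stop on an object; "force" is the grip in N (left out, the last holds). Time passes only in rows, so rows that do not move let the fingers close. It gives the time, the measured TCP pose, the force and the opening at its end, in the units of the state.
- env.get_obs(): the state, without advancing time (a new reading comes with each control period).
- viewer.read_camera(name): name is "side" or "top" or "wrist"; returns a dict with "img" (384x512x3 uint8, red, green, blue), "vfov" (degrees; the focal length in pixels is half the picture's height over the tangent of half this angle, whatever the lens; pixels are square), "cx", "cy" (the principal point, pixels), "extrinsics" (4x4, takes a point from world to camera coordinates); the wrist camera has in their place "mount" (4x4, takes a point from camera to tool coordinates, whose origin is the TCP and whose axes are the flange's). Camera axes: x right, y down, z forward; pixel columns grow to the right and rows downward; lengths in m; the calibration is good to about 2 mm. The wrist camera is an equidistant fisheye: a pixel r from the principal point sees the ray r / f radians off the axis. A picture is of the moment at which its call begins: read the wrist's pose just before it. There is no depth.
- job.sign_off(): hands the job in, once; it reports no verdict.
The state is a dict: "time_s": time; "qpos": joint angles; "joint_velocities": joint speeds; "effort": joint torques, N m; "tool_pos": TCP position; "tool_rot": TCP orientation; "force": force on the tool from outside, world axes, zero at the start; "wrist_torque": the same for the moment, N m; "grip_width": finger opening in m.
Only numpy, scipy, OpenCV 4.12 (cv2) and the standard library are available. Lean on these libraries where they do the work, as an engineer would, in place of code of your own. Each camera call takes 0.05 s, during which the arm holds its last target.

## Working session

There is one attempt and no reset: what is moved stays moved. The work goes in short steps, Python scripts to look and compute and a tool call to move; the robot and the scene stay as the last step left them, time stands still between calls to the robot, and variables do not carry over. Pictures are saved under pics/ and viewed, and the job is handed in when it is done.

Besides the shell and the picture viewer there is one more tool, called after "Request:" as a command line: name --pt "numbers of a row" for each row, then --argument value for the rest. move_arm: Moves the arm, as the interface text tells. Its arguments: {"type":"object","properties":{"steps":{"type":"array"},"force":{"type":"number"}},"required":["steps"]}

```bash
ls; mkdir -p pics; cat > h.py <<'E'
import numpy as np, cv2
from cell import env, viewer, job
def snap(n,f):
    o=env.get_obs(); d=viewer.read_camera(n); cv2.imwrite('pics/'+f,d['img'][:,:,::-1]); np.save('pics/'+f+'.npy',np.array([d,o],dtype=object),allow_pickle=True); return d,o
def ray(d,u,v):
    f=d['img'].shape[0]/2/np.tan(np.radians(d['vfov'])/2)
    E=np.array(d['extrinsics']);R=E[:3,:3];c=-R.T@E[:3,3]
    return c,R.T@np.array([(u-d['cx'])/f,(v-d['cy'])/f,1])
def onz(d,u,v,z):
    c,r=ray(d,u,v); return c+r*(z-c[2])/r[2]
def proj(d,p):
    f=d['img'].shape[0]/2/np.tan(np.radians(d['vfov'])/2)
    E=np.array(d['extrinsics']);q=E[:3,:3]@np.array(p)+E[:3,3]
    return q[0]/q[2]*f+d['cx'],q[1]/q[2]*f+d['cy']
def load(f): return np.load('pics/'+f+'.npy',allow_pickle=True)
E
python3 - <<'E'
from h import *
for n in ['side','top','wrist']:
    d,o=snap(n,n+'0.png'); print(n,{k:v for k,v in d.items() if k!='img'})
print(o, env.tip_reach)
E
```

```text
pics
side {'vfov': 47.76997226203212, 'cx': 255.39798260411717, 'cy': 188.0524619558651, 'extrinsics': array([[ 0.95255972, -0.30434488, -0.00204203, -0.55033363],
       [-0.14061456, -0.43413497, -0.88980581,  0.06786621],
       [ 0.26992133,  0.84788031, -0.45633481,  0.92990232],
       [ 0.        ,  0.        ,  0.        ,  1.        ]])}
top {'vfov': 54.638621978286565, 'cx': 261.94392697857666, 'cy': 193.29794154875523, 'extrinsics': array([[ 0.01455948, -0.99945513, -0.02962219, -0.19419561],
       [-0.99035369, -0.01033157, -0.13817682,  0.50752131],
       [ 0.13779548,  0.03134823, -0.98996449,  0.88153635],
       [ 0.        ,  0.        ,  0.        ,  1.        ]])}
wrist {'vfov': 65.70646984690485, 'cx': 259.0832747588226, 'cy': 187.3569222345696, 'mount': array([[-4.93444168e-04, -9.62843750e-01, -2.70058642e-01,
         7.44014063e-02],
       [ 9.99999087e-01, -8.14937902e-04,  1.07833671e-03,
         5.25505216e-04],
       [-1.25835079e-03, -2.70057864e-01,  9.62843272e-01,
        -1.36994744e-01],
       [ 0.00000000e+00,  0.00000000e+00,  0.00000000e+00,
         1.00000000e+00]])}
{'time_s': 0.1, 'qpos': array([-72.07145266,  18.43264181,  -4.01630805,  83.1683603 ,
         1.29694974,  78.54282035,  -3.25937767]), 'joint_velocities': array([-0.0981835 , -0.11923236, -0.05681883, -0.21573142,  0.06290543,
        0.02802438,  0.05556108]), 'effort': array([-2.79018277e-04, -4.92571592e+01, -4.05771229e-01, -3.13401890e+01,
       -6.39767898e-02,  3.94571247e-02,  6.33719219e-05]), 'tool_pos': array([0.19126161, 0.62073489, 0.24659166]), 'tool_rot': array([-1.79901525e+02,  7.28781591e-03,  1.62882811e+02]), 'force': array([-0.66804161,  0.05923569,  0.19512789]), 'wrist_torque': array([-0.00369447, -0.01759855, -0.00613991]), 'grip_width': 0.08639250983388286} 0.025
```

View pics/side0.png

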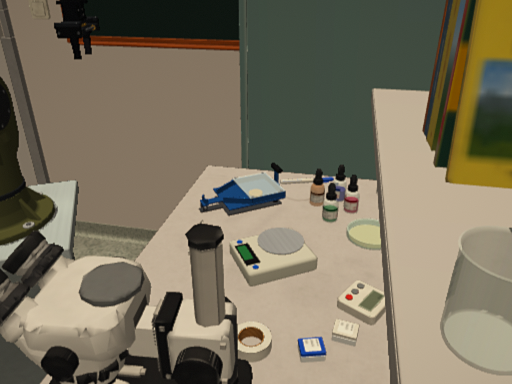

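View pics/top0.png

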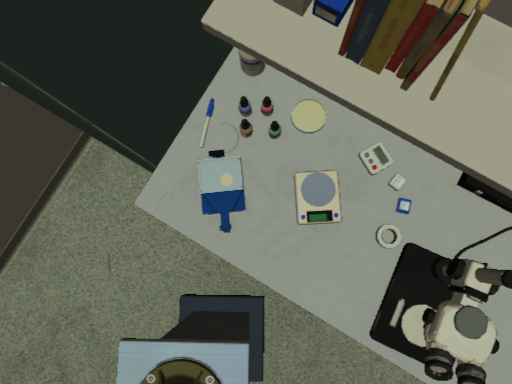

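View pics/wrist0.png

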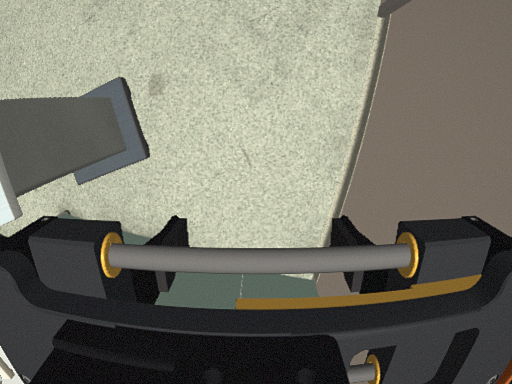

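```bash
python3 - <<'E'
from h import *
d,o=load('top0.png')
im=d['img'][:,:,::-1]
cv2.imwrite('pics/t1.png',cv2.resize(im[130:250,180:360],None,fx=4.4,fy=4.4,interpolation=cv2.INTER_CUBIC))
d,o=load('side0.png');im=d['img'][:,:,::-1]
cv2.imwrite('pics/s1.png',cv2.resize(im[150:290,190:340],None,fx=4,fy=4,interpolation=cv2.INTER_CUBIC))
E
```

```text
(no output)
```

View pics/t1.png

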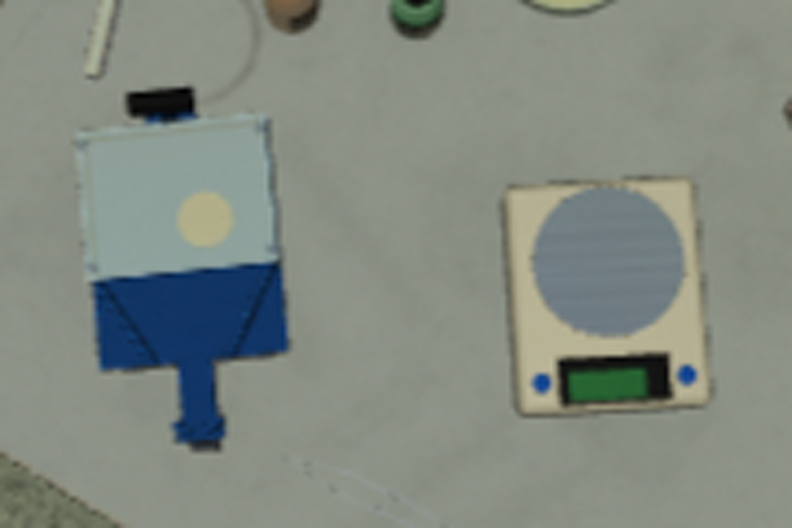

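View pics/s1.png

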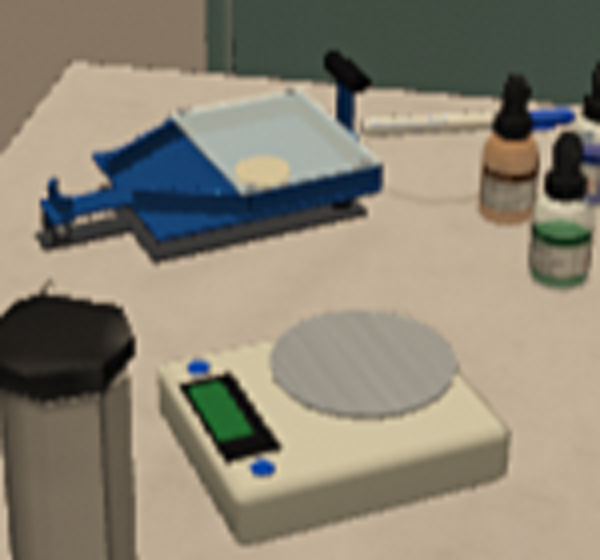

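```bash
python3 - <<'E'
from h import *
d,o=load('top0.png')
P=lambda u,v,z:onz(d,180+u/4.4,130+v/4.4,z)
for n,u,v,z in [('h',160,103,.072),('hL',128,105,.07),('hR',193,101,.07),('pan',608,261,.047),('panL',532,261,.047),('panR',685,261,.047),('tongue end',199,435,.022),('floorNearL',102,370,.02),('floorNearR',288,350,.03),('farL',77,132,.039),('farR',268,118,.039),('w',205,219,.026)]:
    print(n,P(u,v,z).round(4))
s,o=load('side0.png')
c1,r1=ray(d,180+160/4.4,130+103/4.4);c2,r2=ray(s,190+346/4,150+72/4)
A=np.c_[r1,-r2];t=np.linalg.lstsq(A,c2-c1,rcond=None)[0];print(c1+r1*t[0],c2+r2*t[1])
c1,r1=ray(d,180+608/4.4,130+261/4.4);c2,r2=ray(s,190+365/4,150+362/4)
A=np.c_[r1,-r2];t=np.linalg.lstsq(A,c2-c1,rcond=None)[0];print(c1+r1*t[0],c2+r2*t[1])
E
```

```text
h [ 0.5997 -0.0784  0.072 ]
hL [ 0.599  -0.0606  0.07  ]
hR [ 0.6015 -0.0962  0.07  ]
pan [ 0.519  -0.3238  0.047 ]
panL [ 0.5186 -0.2823  0.047 ]
panR [ 0.5194 -0.3658  0.047 ]
tongue end [ 0.422  -0.0984  0.022 ]
floorNearL [ 0.4579 -0.0421  0.02  ]
floorNearR [ 0.4696 -0.1479  0.03  ]
farL [ 0.5908 -0.0266  0.039 ]
farR [ 0.5997 -0.1346  0.039 ]
w [ 0.544  -0.0989  0.026 ]
[ 0.60010947 -0.07820029  0.07047481] [ 0.60336638 -0.07910762  0.0711423 ]
[ 0.51908043 -0.32391589  0.04631558] [ 0.52251405 -0.32482645  0.04694618]
```

```bash
python3 - <<'E'
from h import *
d,o=load('top0.png');s,o=load('side0.png')
def tri(a,b):
    c1,r1=ray(d,*a);c2,r2=ray(s,*b)
    t=np.linalg.lstsq(np.c_[r1,-r2],c2-c1,rcond=None)[0];print((c1+r1*t[0]).round(3),(c2+r2*t[1]).round(3))
tri((203,20),(373,90))   # shelf corner
tri((246,121),(319,171)) # brown bottle top
tri((274,124),(333,185)) # green bottle top
tri((467,320),(206,230)) # scope
tri((245,100),(341,167))
for z in (.3,.4,.5): print(z,[onz(d,u,v,z).round(3) for u,v in((203,20),(335,92),(512,186))])
E
```

```text
[ 0.843 -0.067  0.23 ] [ 0.841 -0.066  0.229]
[ 0.677 -0.149  0.084] [ 0.676 -0.149  0.084]
[ 0.67  -0.216  0.081] [ 0.676 -0.218  0.083]
[ 0.261 -0.553  0.261] [ 0.345 -0.571  0.255]
[ 0.729 -0.145  0.084] [ 0.731 -0.146  0.085]
0.3 [array([ 0.797, -0.082,  0.3  ]), array([ 0.657, -0.324,  0.3  ]), array([ 0.49 , -0.622,  0.3  ])]
0.4 [array([ 0.732, -0.103,  0.4  ]), array([ 0.614, -0.307,  0.4  ]), array([ 0.473, -0.558,  0.4  ])]
0.5 [array([ 0.667, -0.124,  0.5  ]), array([ 0.571, -0.291,  0.5  ]), array([ 0.456, -0.495,  0.5  ])]
```

```bash
cat >> h.py <<'E'
from scipy.spatial.transform import Rotation as Ro
def plan(p,yaw,n,start=None,tilt=0):
    o=env.get_obs()
    P=np.array(o['tool_pos']) if start is None else np.array(start[0]); R=Ro.from_euler('xyz',o['tool_rot'] if start is None else start[1],degrees=True)
    T=Ro.from_euler('xyz',[180,tilt,yaw],degrees=True)
    w=(R.inv()*T).as_rotvec(); print('pose',P.round(4),R.as_euler('xyz',degrees=True).round(2),'t',o['time_s'],'w',o['grip_width'],'F',np.round(o['force'],1),'q',np.round(o['qpos'],0)); 
    for i in range(n):
        Ri=R*Ro.from_rotvec(w*i/n); d=Ri.inv().apply((np.array(p)-P)/n)*100
        print([round(x,2) for x in d],[round(x,3) for x in w/n])
E
python3 - <<'E'
from h import *
plan([.6,-.0785,.2],5,24)
E
```

```text
pose [0.1913 0.6208 0.2467] [-179.91    0.    162.88] t 0.15 w 0.08659429128296922 F [-0.1  0.2 -0.3] q [-72.  18.  -4.  83.   1.  79.  -3.]
[np.float64(-2.49), np.float64(-2.28), np.float64(0.2)] [np.float64(-0.0), np.float64(0.0), np.float64(0.115)]
[np.float64(-2.73), np.float64(-1.98), np.float64(0.2)] [np.float64(-0.0), np.float64(0.0), np.float64(0.115)]
[np.float64(-2.94), np.float64(-1.66), np.float64(0.2)] [np.float64(-0.0), np.float64(0.0), np.float64(0.115)]
[np.float64(-3.11), np.float64(-1.31), np.float64(0.2)] [np.float64(-0.0), np.float64(0.0), np.float64(0.115)]
[np.float64(-3.24), np.float64(-0.94), np.float64(0.2)] [np.float64(-0.0), np.float64(0.0), np.float64(0.115)]
[np.float64(-3.33), np.float64(-0.57), np.float64(0.2)] [np.float64(-0.0), np.float64(0.0), np.float64(0.115)]
[np.float64(-3.37), np.float64(-0.18), np.float64(0.2)] [np.float64(-0.0), np.float64(0.0), np.float64(0.115)]
[np.float64(-3.37), np.float64(0.2), np.float64(0.2)] [np.float64(-0.0), np.float64(0.0), np.float64(0.115)]
[np.float64(-3.32), np.float64(0.59), np.float64(0.2)] [np.float64(-0.0),
[... 987 characters left out ...]
0), np.float64(0.0), np.float64(0.115)]
[np.float64(-0.83), np.float64(3.27), np.float64(0.19)] [np.float64(-0.0), np.float64(0.0), np.float64(0.115)]
[np.float64(-0.45), np.float64(3.35), np.float64(0.19)] [np.float64(-0.0), np.float64(0.0), np.float64(0.115)]
[np.float64(-0.06), np.float64(3.37), np.float64(0.19)] [np.float64(-0.0), np.float64(0.0), np.float64(0.115)]
[np.float64(0.33), np.float64(3.36), np.float64(0.19)] [np.float64(-0.0), np.float64(0.0), np.float64(0.115)]
[np.float64(0.71), np.float64(3.3), np.float64(0.19)] [np.float64(-0.0), np.float64(0.0), np.float64(0.115)]
[np.float64(1.08), np.float64(3.2), np.float64(0.19)] [np.float64(-0.0), np.float64(0.0), np.float64(0.115)]
```

Request:
move_arm --pt "8.7 -2.49 -2.28 0.1 0 0 0.115" --pt "8.7 -2.73 -1.98 0.1 0 0 0.115" --pt "8.7 -2.94 -1.66 0.1 0 0 0.115" --pt "8.7 -3.11 -1.31 0.1 0 0 0.115" --pt "8.7 -3.24 -0.94 0.1 0 0 0.115" --force 15

```text
time_s: 0.57
tool_pos: [0.2771, 0.4739, 0.2421]
tool_rot: [-180.0, 0.0, 129.6]
force: [0.3, -0.1, 0.3]
grip_width: 0.0871
```

Request:
move_arm --pt "8.7 -3.33 -0.57 0.1 0 0 0.115" --pt "8.7 -3.37 -0.18 0.1 0 0 0.115" --pt "8.7 -3.37 0.2 0.1 0 0 0.115" --pt "8.7 -3.32 0.59 0.1 0 0 0.115" --pt "8.7 -3.23 0.97 0.1 0 0 0.115"

```text
time_s: 0.98
tool_pos: [0.362, 0.3281, 0.2374]
tool_rot: [-180.0, -0.0, 96.7]
force: [0.2, 0.1, 0.0]
grip_width: 0.087
```

Request:
move_arm --pt "8.7 -3.1 1.33 0.2 0 0 0.115" --pt "8.7 -2.93 1.68 0.2 0 0 0.115" --pt "8.7 -2.72 2.0 0.2 0 0 0.115" --pt "8.7 -2.47 2.3 0.2 0 0 0.115" --pt "8.7 -2.19 2.57 0.2 0 0 0.115"

```text
time_s: 1.4
tool_pos: [0.4468, 0.1823, 0.2274]
tool_rot: [-180.0, -0.0, 63.7]
force: [1.2, -0.4, 0.6]
grip_width: 0.0871
```

```bash
python3 - <<'E'
from h import *
plan([.6,-.0785,.2],5,10)
E
```

```text
pose [0.4468 0.1823 0.2274] [-1.7999e+02 -2.0000e-02  6.3730e+01] t 1.4 w 0.08707763259650957 F [ 1.2 -0.4  0.6] q [-47.  -2.  22. 108.   1.  73. -52.]
[np.float64(-1.66), np.float64(2.53), np.float64(0.27)] [np.float64(-0.0), np.float64(-0.0), np.float64(0.102)]
[np.float64(-1.39), np.float64(2.68), np.float64(0.27)] [np.float64(-0.0), np.float64(-0.0), np.float64(0.102)]
[np.float64(-1.11), np.float64(2.81), np.float64(0.27)] [np.float64(-0.0), np.float64(-0.0), np.float64(0.102)]
[np.float64(-0.82), np.float64(2.91), np.float64(0.27)] [np.float64(-0.0), np.float64(-0.0), np.float64(0.102)]
[np.float64(-0.52), np.float64(2.98), np.float64(0.27)] [np.float64(-0.0), np.float64(-0.0), np.float64(0.102)]
[np.float64(-0.21), np.float64(3.02), np.float64(0.27)] [np.float64(-0.0), np.float64(-0.0), np.float64(0.102)]
[np.float64(0.1), np.float64(3.02), np.float64(0.27)] [np.float64(-0.0), np.float64(-0.0), np.float64(0.102)]
[np.float64(0.41), np.float64(3.0), np.float64(0.27)] [np.float64(-0.0), np.float64(-0.0), np.float64(0.102)]
[np.float64(0.72), np.float64(2.94), np.float64(0.27)] [np.float64(-0.0), np.float64(-0.0), np.float64(0.102)]
[np.float64(1.01), np.float64(2.85), np.float64(0.27)] [np.float64(-0.0), np.float64(-0.0), np.float64(0.102)]
```

Request:
move_arm --pt "8.7 -1.66 2.53 0.27 0 0 0.102" --pt "8.7 -1.39 2.68 0.27 0 0 0.102" --pt "8.7 -1.11 2.81 0.27 0 0 0.102" --pt "8.7 -0.82 2.91 0.27 0 0 0.102" --pt "8.7 -0.52 2.98 0.27 0 0 0.102"

```text
time_s: 1.82
tool_pos: [0.5241, 0.0527, 0.2139]
tool_rot: [-180.0, -0.0, 34.5]
force: [0.2, -0.1, 0.4]
grip_width: 0.0872
```

Request:
move_arm --pt "8.7 -0.21 3.02 0.27 0 0 0.102" --pt "8.7 0.1 3.02 0.27 0 0 0.102" --pt "8.7 0.41 3.0 0.27 0 0 0.102" --pt "8.7 0.72 2.94 0.27 0 0 0.102" --pt "8.7 1.01 2.85 0.27 0 0 0.102"

```text
time_s: 2.23
tool_pos: [0.602, -0.0768, 0.2002]
tool_rot: [-180.0, 0.0, 5.3]
force: [0.7, 0.2, -0.3]
grip_width: 0.087
```

```bash
python3 - <<'E'
from h import *
plan([.6,-.0785,.2],5,1)
snap('wrist','w1.png'); snap('top','t2.png')
E
```

```text
pose [ 0.602  -0.0768  0.2002] [-1.7999e+02  1.0000e-02  5.3400e+00] t 2.2333 w 0.08695385973781887 F [ 0.7  0.2 -0.3] q [-28.  17.  39.  95. -11.  72. -71.]
[np.float64(-0.21), np.float64(0.15), np.float64(0.02)] [np.float64(-0.0), np.float64(0.0), np.float64(0.006)]
```

View pics/w1.png

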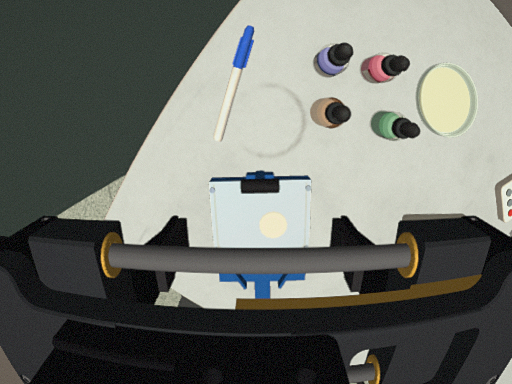

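```bash
cat >> h.py <<'E'
def wonz(d,o,u,v,z):
    f=d['img'].shape[0]/2/np.tan(np.radians(d['vfov'])/2)
    a=np.array([u-d['cx'],v-d['cy']]);r=np.hypot(*a);t=r/f
    ray=np.array([*(a/r*np.sin(t)),np.cos(t)])
    M=np.array(d['mount']);R=Ro.from_euler('xyz',o['tool_rot'],degrees=True)
    c=R.apply(M[:3,3])+o['tool_pos'];rr=R.apply(M[:3,:3]@ray)
    return c+rr*(z-c[2])/rr[2]
E
python3 - <<'E'
from h import *
d,o=load('w1.png')
cv2.imwrite('pics/w1z.png',cv2.resize(d['img'][160:310,195:325,::-1],None,fx=4,fy=4,interpolation=cv2.INTER_CUBIC))
E
```

```text
(no output)
```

View pics/w1z.png

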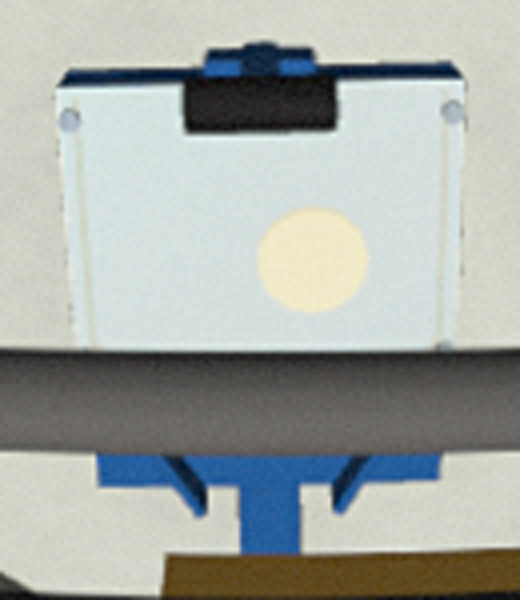

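```bash
python3 - <<'E'
from h import *
d,o=load('w1.png')
P=lambda u,v,z:wonz(d,o,195+u/4,160+v/4,z)
L=P(185,105,.07);R=P(337,104,.07);print(L,R,np.linalg.norm(L-R),(L+R)/2,np.degrees(np.arctan2(L[1]-R[1],L[0]-R[0]))-90)
L=P(58,87,.039);R=P(464,82,.039);print(L,R,np.linalg.norm(L-R),np.degrees(np.arctan2(L[1]-R[1],L[0]-R[0]))-90)
L=P(98,485,.017);R=P(441,478,.017);print(L,R,np.linalg.norm(L-R),np.degrees(np.arctan2(L[1]-R[1],L[0]-R[0]))-90)
L=P(240,530,.017);R=P(300,530,.017);print((L+R)/2)
E
```

```text
[ 0.60020896 -0.05921023  0.07      ] [ 0.60374753 -0.09450855  0.07      ] 0.03547523958031931 [ 0.60197825 -0.07685939  0.07      ] 5.724629214354593
[ 0.59328244 -0.02443385  0.039     ] [ 0.60449592 -0.12999838  0.039     ] 0.10615842077307323 6.063442908485385
[ 0.45663691 -0.03820641  0.017     ] [ 0.46933667 -0.14742146  0.017     ] 0.10995094759894437 6.632684659403083
[ 0.44469999 -0.09478376  0.017     ]
```

Request:
move_arm --pt "8.7 -0.1 0.05 3.1 0 0 -0.012" --pt "8.7 0 0 3.1 0 0 0" --pt "8.7 0 0 3.1 0 0 0" --pt "8.7 0 0 3.1 0 0 0" --pt "8.7 0 0 0 0 0 0"

```text
time_s: 2.75
tool_pos: [0.5955, -0.0745, 0.0703]
tool_rot: [-179.9, 0.7, 6.4]
force: [-1.6, 0.9, -0.8]
grip_width: 0.0872
```

Request:
move_arm --pt "3.0 0 0 0 0 0 0" --pt "3.0 0 0 0 0 0 0" --pt "3.0 0 0 0 0 0 0" --pt "3.0 0 0 0 0 0 0" --pt "3.0 0 0 0 0 0 0" --force 12

```text
time_s: 3.17
tool_pos: [0.6017, -0.0763, 0.0783]
tool_rot: [-180.0, -0.2, 6.3]
force: [0.2, -1.9, -0.3]
grip_width: 0.0614
```

Request:
move_arm --pt "3.0 0 0 0 0 0 0" --pt "3.0 0 0 0 0 0 0" --pt "3.0 0 0 0 0 0 0" --pt "3.0 0 0 0 0 0 0" --pt "3.0 0 0 0 0 0 0"

```text
time_s: 3.58
tool_pos: [0.6008, -0.0774, 0.0767]
tool_rot: [179.9, -0.0, 6.3]
force: [-0.6, -2.3, 0.0]
grip_width: 0.036
```

Request:
move_arm --pt "3.0 0 0 0 0 0 0" --pt "3.0 0 0 0 0 0 0" --pt "3.0 0 0 0 0 0 0" --pt "3.0 0 0 0 0 0 0" --pt "3.0 0 0 0 0 0 0"

```text
time_s: 4.0
tool_pos: [0.6008, -0.0773, 0.0767]
tool_rot: [179.9, -0.0, 6.3]
force: [0.5, -4.5, -0.1]
grip_width: 0.036
```

```bash
python3 - <<'E'
from h import *
plan([.601,-.0775,.076],6,1)
d,o=snap('side','s2.png')
cv2.imwrite('pics/s2z.png',cv2.resize(d['img'][110:240,180:360,::-1],None,fx=4,fy=4,interpolation=cv2.INTER_CUBIC))
E
```

```text
pose [ 0.6008 -0.0773  0.0767] [ 1.7993e+02 -3.0000e-02  6.2600e+00] t 4.0 w 0.03597688520717306 F [ 0.5 -4.5 -0.1] q [-25.  24.  37. 102. -16.  60. -66.]
[np.float64(0.02), np.float64(0.02), np.float64(0.07)] [np.float64(0.001), np.float64(-0.001), np.float64(0.005)]
```

View pics/s2z.png

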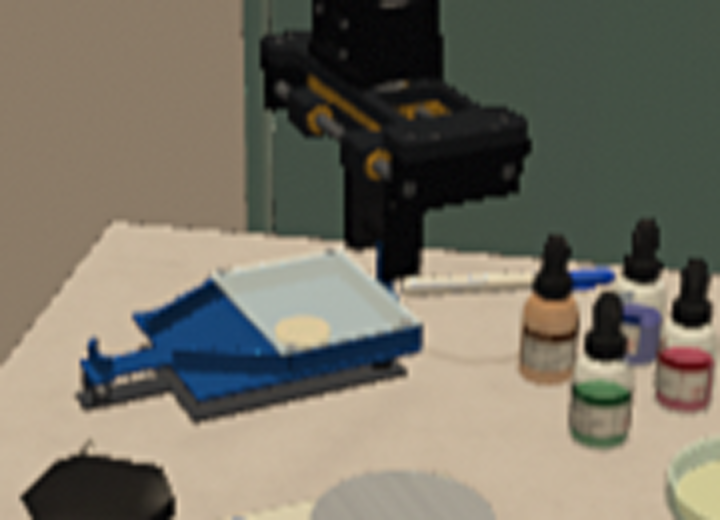

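```bash
python3 - <<'E'
import numpy as np
r=np.hypot(17.8,5.7);t=np.linspace(0,.68,21)+np.arctan2(5.7,17.8)
for a,b in zip(np.diff(r*np.cos(t)),np.diff(r*np.sin(t))): print(round(a,2),round(-b,2))
E
```

```text
-0.2 -0.6
-0.22 -0.59
-0.24 -0.59
-0.26 -0.58
-0.28 -0.57
-0.3 -0.56
-0.32 -0.55
-0.34 -0.54
-0.36 -0.52
-0.38 -0.51
-0.39 -0.5
-0.41 -0.49
-0.43 -0.47
-0.44 -0.46
-0.46 -0.44
-0.47 -0.43
-0.49 -0.41
-0.5 -0.39
-0.51 -0.38
-0.53 -0.36
```

Request:
move_arm --pt "3.0 -0.2 0.05 -0.6 0 0 0" --pt "3.0 -0.22 0 -0.59 0 0 0" --pt "3.0 -0.24 0 -0.59 0 0 0" --pt "3.0 -0.26 0 -0.58 0 0 0" --pt "3.0 -0.28 0 -0.57 0 0 0"

```text
time_s: 4.47
tool_pos: [0.5886, -0.0787, 0.106]
tool_rot: [180.0, -0.0, 6.3]
force: [1.4, -5.0, -1.8]
grip_width: 0.0359
```

Request:
move_arm --pt "3.0 -0.3 0 -0.56 0 0 0" --pt "3.0 -0.32 0 -0.55 0 0 0" --pt "3.0 -0.34 0 -0.54 0 0 0" --pt "3.0 -0.36 0 -0.52 0 0 0" --pt "3.0 -0.38 0 -0.51 0 0 0"

```text
time_s: 4.88
tool_pos: [0.5717, -0.0807, 0.1329]
tool_rot: [179.9, -0.0, 6.3]
force: [1.8, -5.3, -1.6]
grip_width: 0.0358
```

```bash
python3 - <<'E'
from h import *
plan([.601,-.0775,.076],6,1)
d,o=snap('side','s3.png')
cv2.imwrite('pics/s3z.png',cv2.resize(d['img'][110:240,180:360,::-1],None,fx=4,fy=4,interpolation=cv2.INTER_CUBIC))
E
```

```text
pose [ 0.5717 -0.0807  0.1329] [ 1.7994e+02 -2.0000e-02  6.2700e+00] t 4.8833 w 0.03577464394458094 F [ 1.8 -5.3 -1.6] q [-28.  17.  39. 103. -12.  64. -69.]
[np.float64(2.95), np.float64(-0.0), np.float64(5.69)] [np.float64(0.001), np.float64(-0.0), np.float64(0.005)]
```

View pics/s3z.png

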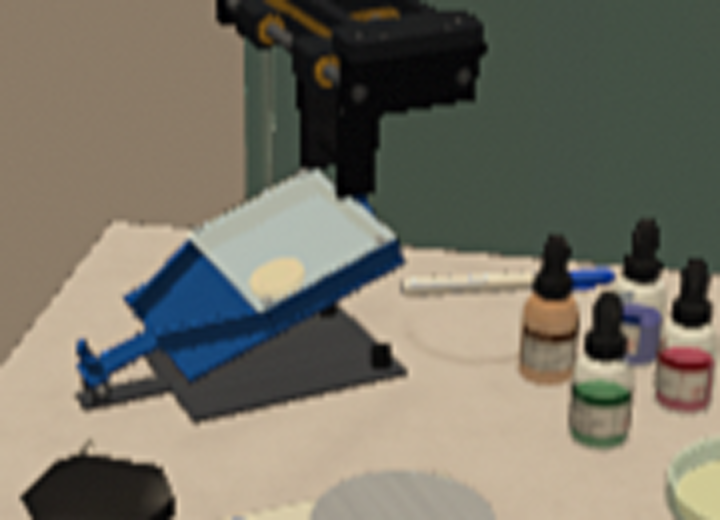

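Tray is rising, held in the grip; the weight (about (277,278) in the crop) has not slid yet. Continue.

Request:
move_arm --pt "3.0 -0.39 0 -0.5 0 0 0" --pt "3.0 -0.41 0 -0.49 0 0 0" --pt "3.0 -0.43 0 -0.47 0 0 0" --pt "3.0 -0.44 0 -0.46 0 0 0" --pt "3.0 -0.46 0 -0.44 0 0 0"

```text
time_s: 5.35
tool_pos: [0.5506, -0.0831, 0.1565]
tool_rot: [179.9, -0.0, 6.3]
force: [1.4, -5.7, -1.5]
grip_width: 0.0359
```

Request:
move_arm --pt "3.0 -0.47 0 -0.43 0 0 0" --pt "3.0 -0.49 0 -0.41 0 0 0" --pt "3.0 -0.5 0 -0.39 0 0 0" --pt "3.0 -0.51 0 -0.38 0 0 0" --pt "3.0 -0.53 0 -0.36 0 0 0"

```text
time_s: 5.77
tool_pos: [0.5258, -0.086, 0.1763]
tool_rot: [179.9, -0.0, 6.3]
force: [1.7, -5.5, -0.1]
grip_width: 0.0356
```

Request:
move_arm --pt "3.0 0 0 0 0 0 0" --pt "3.0 0 0 0 0 0 0" --pt "3.0 0 0 0 0 0 0" --pt "3.0 0 0 0 0 0 0" --pt "3.0 0 0 0 0 0 0"

```text
time_s: 6.18
tool_pos: [0.526, -0.0859, 0.1761]
tool_rot: [179.9, -0.0, 6.3]
force: [1.4, -5.5, -0.1]
grip_width: 0.0358
```

Request:
move_arm --pt "3.0 0 0 0 0 0 0" --pt "3.0 0 0 0 0 0 0" --pt "3.0 0 0 0 0 0 0" --pt "3.0 0 0 0 0 0 0" --pt "3.0 0 0 0 0 0 0"

```text
time_s: 6.6
tool_pos: [0.526, -0.0859, 0.1761]
tool_rot: [179.9, -0.0, 6.3]
force: [1.5, -5.6, -0.5]
grip_width: 0.0358
```

```bash
python3 - <<'E'
from h import *
plan([.601,-.0775,.076],6,1)
d,o=snap('side','s4.png')
cv2.imwrite('pics/s4z.png',cv2.resize(d['img'][110:240,180:360,::-1],None,fx=4,fy=4,interpolation=cv2.INTER_CUBIC))
E
```

```text
pose [ 0.526  -0.0859  0.1761] [ 1.7992e+02 -3.0000e-02  6.2700e+00] t 6.6 w 0.03582111659344996 F [ 1.5 -5.6 -0.5] q [-31.   8.  40. 106.  -5.  68. -72.]
[np.float64(7.54), np.float64(-0.03), np.float64(10.01)] [np.float64(0.001), np.float64(-0.001), np.float64(0.005)]
```

View pics/s4z.png

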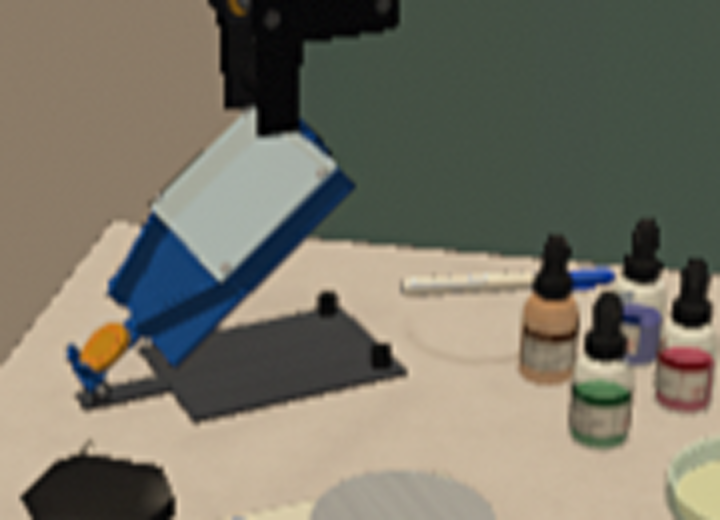

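The weight (103,347) sits against the V stop. Lowering along the reversed arc.

Request:
move_arm --pt "3.0 0.53 0 0.36 0 0 0" --pt "3.0 0.51 0 0.38 0 0 0" --pt "3.0 0.5 0 0.39 0 0 0" --pt "3.0 0.49 0 0.41 0 0 0" --pt "3.0 0.47 0 0.43 0 0 0"

```text
time_s: 7.07
tool_pos: [0.551, -0.0831, 0.156]
tool_rot: [179.9, -0.0, 6.3]
force: [1.9, -6.3, -1.0]
grip_width: 0.0357
```

Request:
move_arm --pt "3.0 0.46 0 0.44 0 0 0" --pt "3.0 0.44 0 0.46 0 0 0" --pt "3.0 0.43 0 0.47 0 0 0" --pt "3.0 0.41 0 0.49 0 0 0" --pt "3.0 0.39 0 0.5 0 0 0"

```text
time_s: 7.48
tool_pos: [0.572, -0.0807, 0.1321]
tool_rot: [179.9, 0.0, 6.3]
force: [1.8, -5.4, -1.5]
grip_width: 0.0358
```

Request:
move_arm --pt "3.0 0.38 0 0.51 0 0 0" --pt "3.0 0.36 0 0.52 0 0 0" --pt "3.0 0.34 0 0.54 0 0 0" --pt "3.0 0.32 0 0.55 0 0 0" --pt "3.0 0.3 0 0.56 0 0 0"

```text
time_s: 7.9
tool_pos: [0.5886, -0.0788, 0.1051]
tool_rot: [180.0, 0.1, 6.3]
force: [-0.1, -4.7, -1.2]
grip_width: 0.0361
```

Request:
move_arm --pt "3.0 0.28 0 0.57 0 0 0" --pt "3.0 0.26 0 0.58 0 0 0" --pt "3.0 0.24 0 0.57 0 0 0" --pt "3.0 0.22 0 0.5 0 0 0" --pt "3.0 0.1 0 0.3 0 0 0"

```text
time_s: 8.32
tool_pos: [0.5992, -0.0775, 0.0794]
tool_rot: [180.0, 0.1, 6.3]
force: [1.1, -5.7, -2.1]
grip_width: 0.0355
```

Request:
move_arm --pt "3.0 0.1 0 0.25 0 0 0" --pt "3.0 0 0 0.17 0 0 0" --pt "3.0 0 0 0 0 0 0" --pt "3.0 0 0 0 0 0 0"

```text
time_s: 8.65
tool_pos: [0.6004, -0.0774, 0.0769]
tool_rot: [180.0, 0.0, 6.3]
force: [-2.0, -5.6, 5.4]
grip_width: 0.0356
```

```bash
python3 - <<'E'
from h import *
plan([.601,-.0775,.076],6,1)
d,o=snap('side','s5.png')
cv2.imwrite('pics/s5z.png',cv2.resize(d['img'][110:240,180:360,::-1],None,fx=4,fy=4,interpolation=cv2.INTER_CUBIC))
E
```

```text
pose [ 0.6004 -0.0774  0.0769] [1.80e+02 4.00e-02 6.26e+00] t 8.65 w 0.03563637441289028 F [-2.  -5.6  5.4] q [-25.  24.  37. 102. -16.  60. -66.]
[np.float64(0.06), np.float64(0.01), np.float64(0.09)] [np.float64(0.0), np.float64(0.001), np.float64(0.005)]
```

View pics/s5z.png

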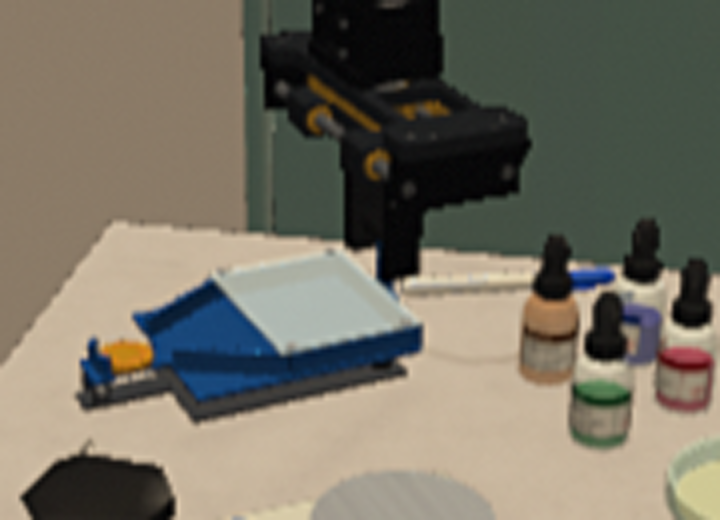

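Tray level, pressing down with about 5 N, weight at (127,355) on the tongue. Release and rise.

Request:
move_arm --pt "8.7 0 0 0 0 0 0" --pt "8.7 0 0 0 0 0 0" --pt "8.7 0 0 0 0 0 0" --pt "8.7 0 0 0 0 0 0" --pt "8.7 0 0 0 0 0 0"

```text
time_s: 9.12
tool_pos: [0.6006, -0.0756, 0.0761]
tool_rot: [-179.9, 0.0, 6.4]
force: [0.2, -0.0, 0.1]
grip_width: 0.0616
```

Request:
move_arm --pt "8.7 0 0 0 0 0 0" --pt "8.7 0 0 -1.0 0 0 0" --pt "8.7 0 0 -2.5 0 0 0" --pt "8.7 0 0 -3 0 0 0" --pt "8.7 0 0 -3 0 0 0"

```text
time_s: 9.53
tool_pos: [0.6002, -0.0768, 0.1728]
tool_rot: [-180.0, 0.1, 6.3]
force: [1.5, 0.2, 0.4]
grip_width: 0.0854
```

```bash
python3 - <<'E'
from h import *
plan([.442,-.0942,.17],6,7)
d,o=snap('top','t3.png')
cv2.imwrite('pics/t3z.png',cv2.resize(d['img'][130:250,180:360,::-1],None,fx=4.4,fy=4.4,interpolation=cv2.INTER_CUBIC))
E
```

```text
pose [ 0.6002 -0.0768  0.1728] [-1.80e+02  5.00e-02  6.27e+00] t 9.5333 w 0.08541640124840333 F [1.5 0.2 0.4] q [-27.  18.  39.  97. -12.  70. -69.]
[np.float64(-2.27), np.float64(-0.0), np.float64(0.04)] [np.float64(-0.0), np.float64(0.0), np.float64(0.001)]
[np.float64(-2.27), np.float64(0.0), np.float64(0.04)] [np.float64(-0.0), np.float64(0.0), np.float64(0.001)]
[np.float64(-2.27), np.float64(0.0), np.float64(0.04)] [np.float64(-0.0), np.float64(0.0), np.float64(0.001)]
[np.float64(-2.27), np.float64(0.0), np.float64(0.04)] [np.float64(-0.0), np.float64(0.0), np.float64(0.001)]
[np.float64(-2.27), np.float64(0.01), np.float64(0.04)] [np.float64(-0.0), np.float64(0.0), np.float64(0.001)]
[np.float64(-2.27), np.float64(0.01), np.float64(0.04)] [np.float64(-0.0), np.float64(0.0), np.float64(0.001)]
[np.float64(-2.27), np.float64(0.01), np.float64(0.04)] [np.float64(-0.0), np.float64(0.0), np.float64(0.001)]
```

View pics/t3z.png

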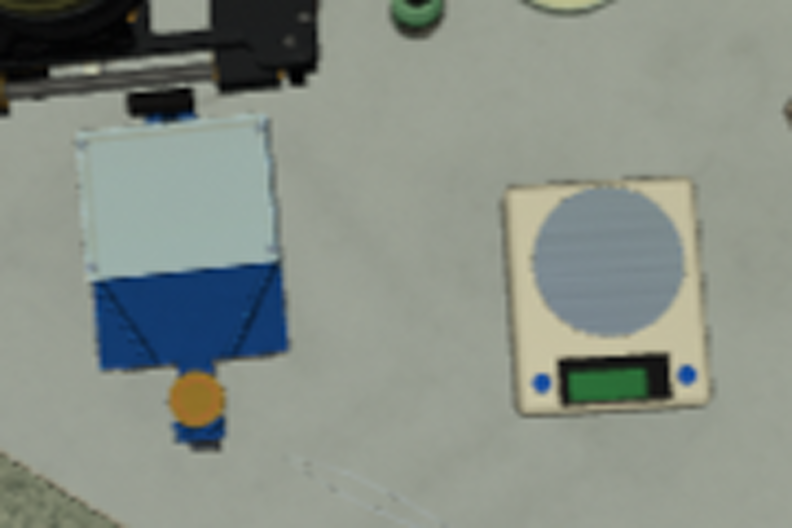

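```bash
python3 - <<'E'
from h import *
d,o=load('t3.png')
print(onz(d,180+197/4.4,130+400/4.4,.027))
E
```

```text
[ 0.44126237 -0.09736156  0.027     ]
```

Request:
move_arm --pt "8.7 -2.2 0 0.04 0 0 0" --pt "8.7 -2.2 0 0.04 0 0 0" --pt "8.7 -2.2 0 0.04 0 0 0" --pt "8.7 -2.2 0 0.04 0 0 0" --pt "8.7 -2.2 0 0.04 0 0 0"

```text
time_s: 10.0
tool_pos: [0.4904, -0.0891, 0.1699]
tool_rot: [-180.0, -0.0, 6.3]
force: [0.1, -0.3, 0.1]
grip_width: 0.0869
```

Request:
move_arm --pt "8.7 -2.0 0 0.04 0 0 0" --pt "8.7 -1.8 0 0.04 0 0 0" --pt "8.7 -1 0 0 0 0 0" --pt "8.7 0 0 0 0 0 0" --pt "8.7 0 0 0 0 0 0"

```text
time_s: 10.42
tool_pos: [0.444, -0.0941, 0.1694]
tool_rot: [-179.9, -0.1, 6.3]
force: [0.2, 1.1, 0.8]
grip_width: 0.0869
```

```bash
python3 - <<'E'
from h import *
plan([.442,-.0942,.17],6,1)
d,o=snap('wrist','w2.png')
E
```

```text
pose [ 0.444  -0.0941  0.1694] [-1.7993e+02 -1.3000e-01  6.2700e+00] t 10.4167 w 0.08692011883612485 F [0.2 1.1 0.8] q [-32.  -5.  40. 117.   3.  67. -78.]
[np.float64(-0.2), np.float64(-0.01), np.float64(-0.06)] [np.float64(-0.001), np.float64(-0.002), np.float64(0.005)]
```

View pics/w2.png

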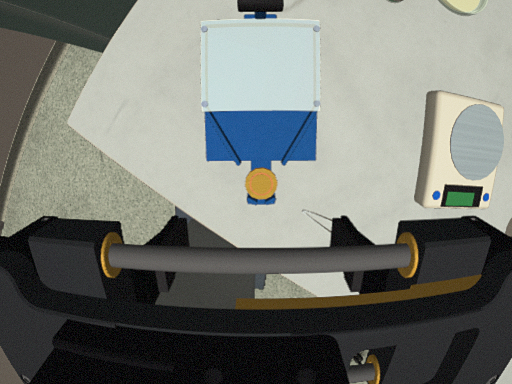

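```bash
python3 - <<'E'
from h import *
d,o=load('w2.png')
print(wonz(d,o,261,184,.027),wonz(d,o,477,142,.047))
L=wonz(d,o,245.5,184,.0245);R=wonz(d,o,277,184,.0245);print(L,R,(L+R)/2,np.linalg.norm(L-R))
cv2.imwrite('pics/w2z.png',cv2.resize(d['img'][140:215,215:305,::-1],None,fx=6,fy=6,interpolation=cv2.INTER_CUBIC))
E
```

```text
[ 0.44324618 -0.09481831  0.027     ] [ 0.52048658 -0.31820191  0.047     ]
[ 0.440925   -0.07976994  0.0245    ] [ 0.44431179 -0.11052768  0.0245    ] [ 0.44261839 -0.09514881  0.0245    ] 0.030943647368916305
```

View pics/w2z.png

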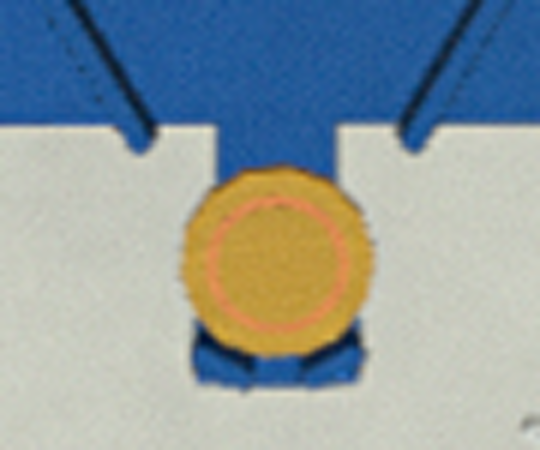

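Request:
move_arm --pt "8.7 0 0.13 2.5 0 0 0" --pt "8.7 0 0 2.5 0 0 0" --pt "8.7 0 0 2.5 0 0 0" --pt "8.7 0 0 1.5 0 0 0" --pt "8.7 0 0 1 0 0 0"

```text
time_s: 10.88
tool_pos: [0.4435, -0.0955, 0.0669]
tool_rot: [179.9, 0.1, 6.3]
force: [0.9, 1.1, 0.7]
grip_width: 0.0869
```

Request:
move_arm --pt "8.7 0 0 0 0 0 0" --pt "8.7 0 0 0 0 0 0" --pt "8.7 0 0 0 0 0 0"

```text
time_s: 11.13
tool_pos: [0.445, -0.0956, 0.0696]
tool_rot: [180.0, -0.1, 6.3]
force: [0.7, 0.2, -0.2]
grip_width: 0.087
```

```bash
python3 - <<'E'
from h import *
plan([.443,-.0953,.045],6,1)
d,o=snap('wrist','w3.png')
cv2.imwrite('pics/w3z.png',cv2.resize(d['img'][140:280,160:360,::-1],None,fx=4,fy=4,interpolation=cv2.INTER_CUBIC))
E
```

```text
pose [ 0.445  -0.0956  0.0696] [ 1.7997e+02 -1.0000e-01  6.3000e+00] t 11.1333 w 0.0869603333306241 F [ 0.7  0.2 -0.2] q [-31.   5.  42. 123.  -4.  54. -71.]
[np.float64(-0.2), np.float64(-0.05), np.float64(2.46)] [np.float64(0.001), np.float64(-0.002), np.float64(0.005)]
```

View pics/w3z.png

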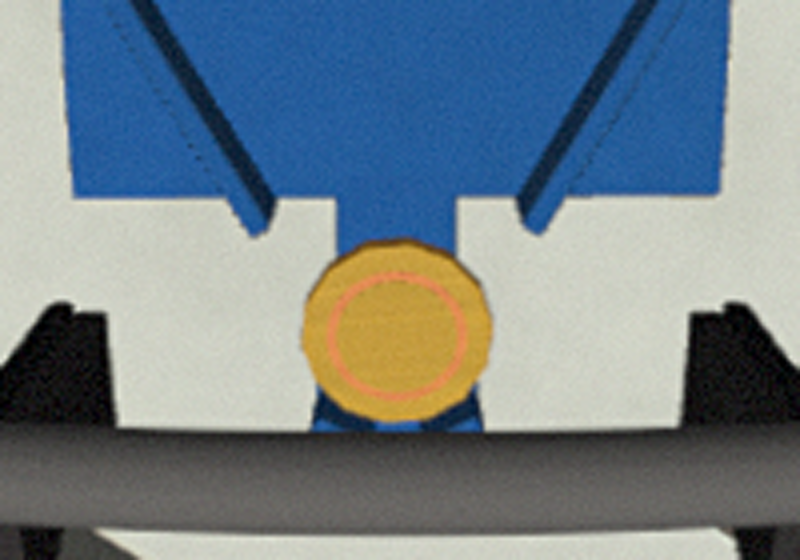

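Request:
move_arm --pt "6.0 -0.1 0 1.0 0 0 0" --pt "6.0 0 0 0.8 0 0 0" --pt "6.0 0 0 0.6 0 0 0" --pt "6.0 0 0 0 0 0 0" --pt "6.0 0 0 0 0 0 0"

```text
time_s: 11.6
tool_pos: [0.4422, -0.0956, 0.0441]
tool_rot: [180.0, 0.1, 6.3]
force: [0.1, 0.4, -0.1]
grip_width: 0.0636
```

```bash
python3 - <<'E'
from h import *
d,o=load('w3.png');print(wonz(d,o,259.25,222.75,.027))
plan([.443,-.0953,.045],6,1)
d,o=snap('wrist','w4.png')
cv2.imwrite('pics/w4z.png',cv2.resize(d['img'][140:280,160:360,::-1],None,fx=4,fy=4,interpolation=cv2.INTER_CUBIC))
E
```

```text
[ 0.44434948 -0.0948255   0.027     ]
pose [ 0.4422 -0.0956  0.0441] [1.7999e+02 8.0000e-02 6.2900e+00] t 11.6 w 0.06355288577195958 F [ 0.1  0.4 -0.1] q [-30.   8.  41. 124.  -7.  51. -69.]
[np.float64(0.08), np.float64(-0.02), np.float64(-0.09)] [np.float64(0.0), np.float64(0.001), np.float64(0.005)]
```

View pics/w4z.png

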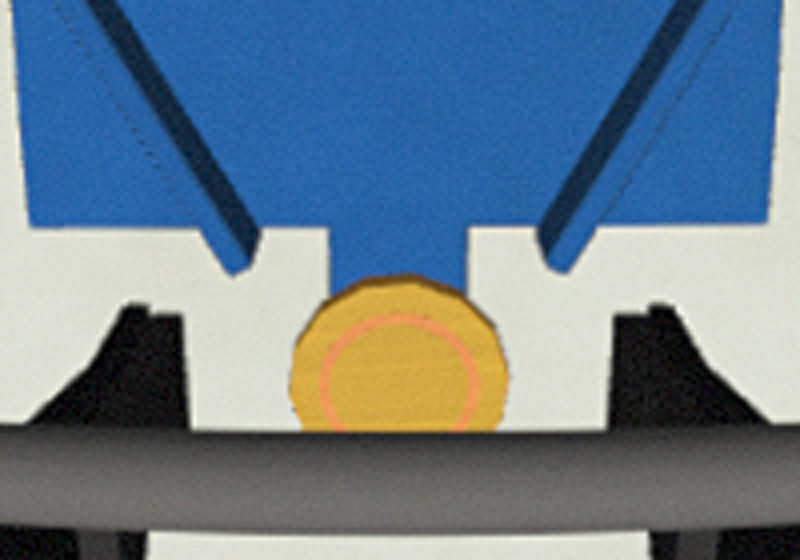

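Request:
move_arm --pt "5.0 0.1 0 -0.05 0 0 0" --pt "4.0 0 0 0 0 0 0" --pt "4.0 0 0 0 0 0 0" --pt "4.0 0 0 0 0 0 0" --pt "4.0 0 0 0 0 0 0" --force 12

```text
time_s: 12.07
tool_pos: [0.4438, -0.0954, 0.0453]
tool_rot: [-180.0, -0.0, 6.3]
force: [0.9, -0.2, -0.8]
grip_width: 0.0415
```

Request:
move_arm --pt "3.6 0 0 0 0 0 0" --pt "3.0 0 0 0 0 0 0" --pt "2.5 0 0 0 0 0 0" --pt "2.5 0 0 0 0 0 0" --pt "2.5 0 0 0 0 0 0"

```text
time_s: 12.48
tool_pos: [0.4438, -0.0954, 0.0452]
tool_rot: [180.0, -0.0, 6.3]
force: [-0.2, 0.0, 0.8]
grip_width: 0.0311
```

Request:
move_arm --pt "2.5 0 0 0 0 0 0" --pt "2.5 0 0 0 0 0 0" --pt "2.5 0 0 0 0 0 0"

```text
time_s: 12.73
tool_pos: [0.4438, -0.0954, 0.0452]
tool_rot: [-180.0, -0.0, 6.3]
force: [-0.2, 0.4, -0.1]
grip_width: 0.0312
```

Request:
move_arm --pt "2.5 0 0 -0.3 0 0 0" --pt "2.5 0 0 -0.7 0 0 0" --pt "2.5 0 0 -1.5 0 0 0" --pt "2.5 0 0 -2 0 0 0" --pt "2.5 0 0 -2 0 0 0"

```text
time_s: 13.15
tool_pos: [0.443, -0.0956, 0.111]
tool_rot: [180.0, 0.1, 6.3]
force: [0.2, 0.1, -0.9]
grip_width: 0.031
```

Request:
move_arm --pt "2.5 0 0 -1.5 0 0 0" --pt "2.5 0 0 -0.5 0 0 0" --pt "2.5 0 0 0 0 0 0"

```text
time_s: 13.4
tool_pos: [0.4447, -0.0954, 0.1316]
tool_rot: [-180.0, -0.2, 6.3]
force: [0.2, -0.2, -0.1]
grip_width: 0.031
```

```bash
python3 - <<'E'
from h import *
plan([.519,-.323,.13],6,12)
d,o=snap('side','s6.png')
cv2.imwrite('pics/s6z.png',cv2.resize(d['img'][110:290,180:340,::-1],None,fx=3.3,fy=3.3,interpolation=cv2.INTER_CUBIC))
d,o=snap('wrist','w5.png')
E
```

```text
pose [ 0.4447 -0.0954  0.1316] [-179.96   -0.18    6.3 ] t 13.4 w 0.031043032584331186 F [ 0.2 -0.2 -0.1] q [-33.  -2.  41. 119.   1.  62. -75.]
[np.float64(0.41), np.float64(1.95), np.float64(0.01)] [np.float64(-0.0), np.float64(-0.0), np.float64(0.0)]
[np.float64(0.41), np.float64(1.95), np.float64(0.01)] [np.float64(-0.0), np.float64(-0.0), np.float64(0.0)]
[np.float64(0.41), np.float64(1.95), np.float64(0.01)] [np.float64(-0.0), np.float64(-0.0), np.float64(0.0)]
[np.float64(0.41), np.float64(1.95), np.float64(0.01)] [np.float64(-0.0), np.float64(-0.0), np.float64(0.0)]
[np.float64(0.41), np.float64(1.95), np.float64(0.01)] [np.float64(-0.0), np.float64(-0.0), np.float64(0.0)]
[np.float64(0.41), np.float64(1.95), np.float64(0.01)] [np.float64(-0.0), np.float64(-0.0), np.float64(0.0)]
[np.float64(0.41), np.float64(1.95), np.float64(0.01)] [np.float64(-0.0), np.float64(-0.0), np.float64(0.0)]
[np.float64(0.41), np.float64(1.95), np.float64(0.01)] [np.float64(-0.0), np.float64(-0.0), np.float64(0.0)]
[np.float64(0.41), np.float64(1.95), np.float64(0.01)] [np.float64(-0.0), np.float64(-0.0), np.float64(0.0)]
[np.float64(0.42), np.float64(1.95), np.float64(0.01)] [np.float64(-0.0), np.float64(-0.0), np.float64(0.0)]
[np.float64(0.42), np.float64(1.95), np.float64(0.01)] [np.float64(-0.0), np.float64(-0.0), np.float64(0.0)]
[np.float64(0.42), np.float64(1.95), np.float64(0.01)] [np.float64(-0.0), np.float64(-0.0), np.float64(0.0)]
```

View pics/s6z.png

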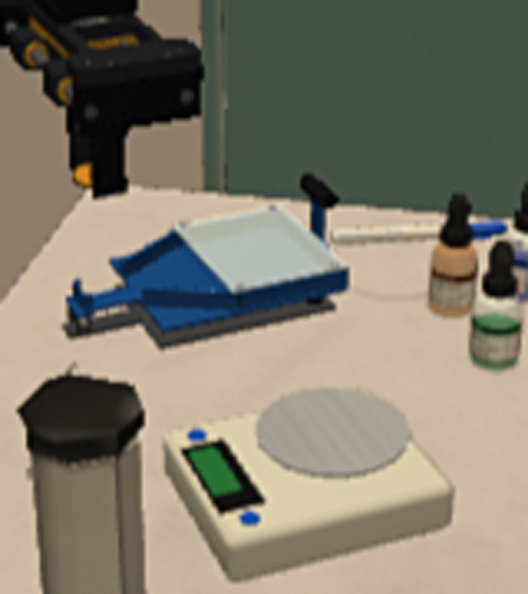

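View pics/w5.png

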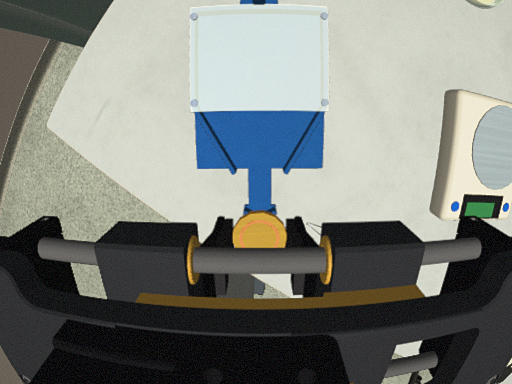

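Request:
move_arm --pt "2.5 0.3 1.2 0 0 0 0" --pt "2.5 0.41 1.95 0 0 0 0" --pt "2.5 0.41 1.95 0 0 0 0" --pt "2.5 0.41 1.95 0 0 0 0" --pt "2.5 0.41 1.95 0 0 0 0"

```text
time_s: 13.92
tool_pos: [0.4722, -0.1833, 0.1288]
tool_rot: [-180.0, 0.1, 6.3]
force: [0.3, 0.3, -0.7]
grip_width: 0.031
```

Request:
move_arm --pt "2.5 0.41 1.95 0 0 0 0" --pt "2.5 0.41 1.95 0 0 0 0" --pt "2.5 0.41 1.95 0 0 0 0" --pt "2.5 0.41 1.95 0 0 0 0" --pt "2.5 0.41 1.95 0 0 0 0"

```text
time_s: 14.33
tool_pos: [0.5032, -0.2779, 0.1283]
tool_rot: [-180.0, 0.2, 6.3]
force: [-0.2, 0.0, -0.5]
grip_width: 0.031
```

Request:
move_arm --pt "2.5 0.41 1.95 0 0 0 0" --pt "2.5 0.41 1.6 0 0 0 0" --pt "2.5 0.2 0.8 0 0 0 0" --pt "2.5 0 0 0 0 0 0" --pt "2.5 0 0 0 0 0 0"

```text
time_s: 14.75
tool_pos: [0.518, -0.3191, 0.129]
tool_rot: [-179.9, 0.1, 6.3]
force: [-0.2, 0.6, 0.3]
grip_width: 0.0306
```

```bash
python3 - <<'E'
from h import *
plan([.519,-.323,.0725],6,1)
d,o=snap('side','s7.png')
cv2.imwrite('pics/s7z.png',cv2.resize(d['img'][150:290,210:340,::-1],None,fx=4,fy=4,interpolation=cv2.INTER_CUBIC))
d,o=snap('wrist','w6.png')
E
```

```text
pose [ 0.518  -0.3191  0.129 ] [-1.7993e+02  1.3000e-01  6.2500e+00] t 14.75 w 0.0305737350516064 F [-0.2  0.6  0.3] q [ -9.  23.  47.  99. -19.  66. -40.]
[np.float64(0.06), np.float64(0.41), np.float64(5.65)] [np.float64(-0.001), np.float64(0.002), np.float64(0.004)]
```

View pics/s7z.png

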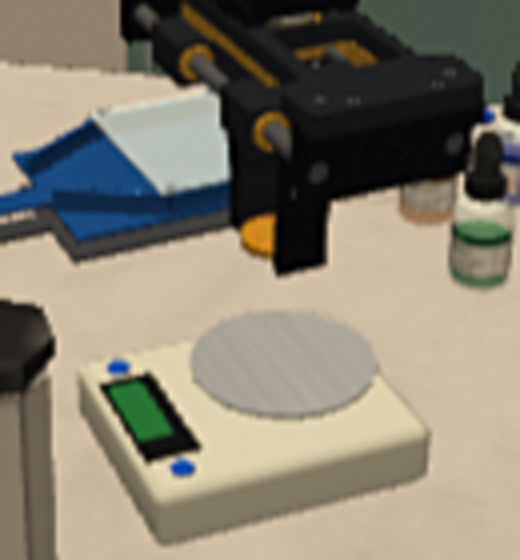

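View pics/w6.png

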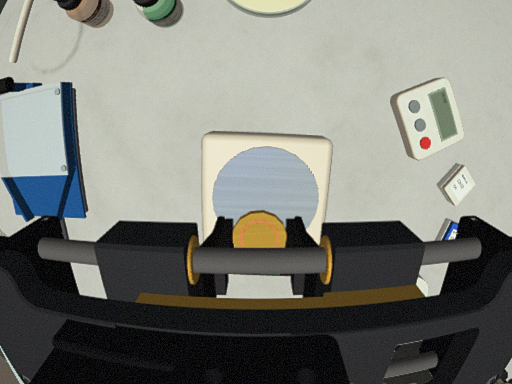

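```bash
python3 - <<'E'
from h import *
d,o=load('w6.png')
print(wonz(d,o,213,194,.047),wonz(d,o,318.5,194,.047),wonz(d,o,265.5,147,.047))
z=o['tool_pos'][2]-.02
print(z,wonz(d,o,260.5,211,z+.0025),wonz(d,o,233,236,z+.0025),wonz(d,o,288,236,z+.0025))
cv2.imwrite('pics/w6z.png',cv2.resize(d['img'][130:280,190:340,::-1],None,fx=4,fy=4,interpolation=cv2.INTER_CUBIC))
E
```

```text
[ 0.52097322 -0.28100348  0.047     ] [ 0.53000635 -0.36271368  0.047     ] [ 0.56169712 -0.31734672  0.047     ]
0.1092524165294272 [ 0.53497717 -0.31646112  0.11175242] [ 0.51798726 -0.30251913  0.11175242] [ 0.52145432 -0.33381899  0.11175242]
```

View pics/w6z.png

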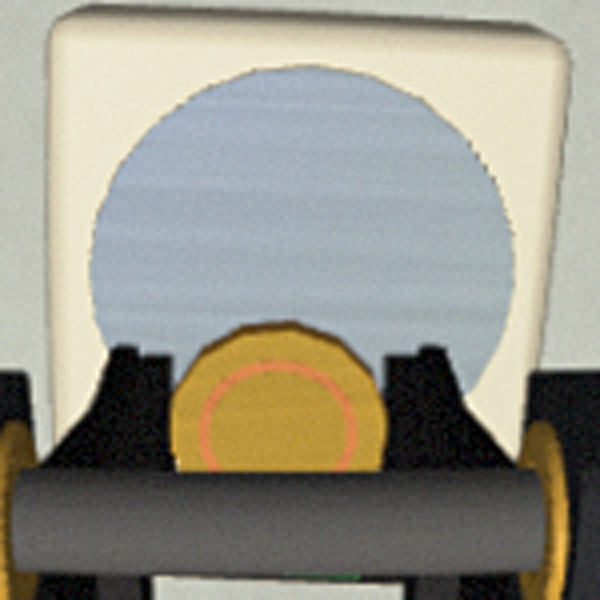

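Request:
move_arm --pt "2.5 0.16 0.36 1.0 0 0 0" --pt "2.5 0 0 1.8 0 0 0" --pt "2.5 0 0 1.5 0 0 0" --pt "2.5 0 0 0.8 0 0 0" --pt "2.5 0 0 0.3 0 0 0"

```text
time_s: 15.27
tool_pos: [0.52, -0.3215, 0.0742]
tool_rot: [-179.9, 0.1, 6.3]
force: [-0.3, -0.3, 0.4]
grip_width: 0.0308
```

Request:
move_arm --pt "2.5 0 0 0 0 0 0" --pt "2.5 0 0 0 0 0 0" --pt "2.5 0 0 0 0 0 0" --pt "2.5 0 0 0 0 0 0"

```text
time_s: 15.6
tool_pos: [0.5214, -0.3233, 0.0771]
tool_rot: [180.0, -0.1, 6.3]
force: [-0.0, -0.1, -0.4]
grip_width: 0.0307
```

```bash
python3 - <<'E'
from h import *
plan([.520,-.3225,.0728],6,1)
d,o=snap('side','s8.png')
cv2.imwrite('pics/s8z.png',cv2.resize(d['img'][150:290,210:340,::-1],None,fx=4,fy=4,interpolation=cv2.INTER_CUBIC))
E
```

```text
pose [ 0.5214 -0.3233  0.0771] [ 1.7996e+02 -9.0000e-02  6.2900e+00] t 15.6 w 0.03066508466104794 F [-0.  -0.1 -0.4] q [ -7.  27.  45. 101. -22.  61. -38.]
[np.float64(-0.13), np.float64(-0.09), np.float64(0.43)] [np.float64(0.001), np.float64(-0.002), np.float64(0.005)]
```

View pics/s8z.png

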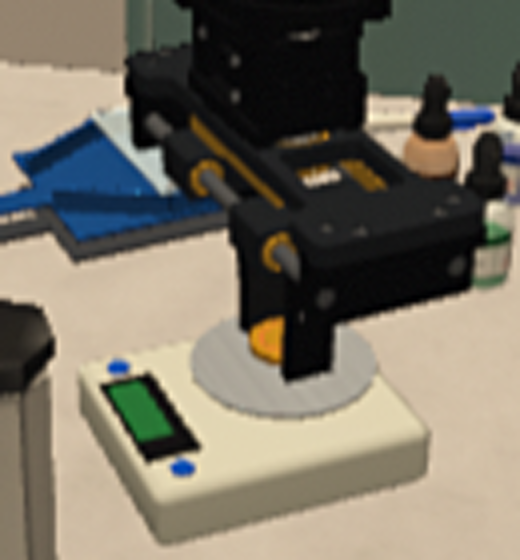

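Request:
move_arm --pt "2.5 0 0 0.2 0 0 0" --pt "2.5 0 0 0.15 0 0 0" --pt "2.5 0 0 0 0 0 0" --pt "2.5 0 0 0 0 0 0" --pt "2.5 0 0 0 0 0 0"

```text
time_s: 16.07
tool_pos: [0.5208, -0.3229, 0.0726]
tool_rot: [-180.0, 0.0, 6.3]
force: [-0.2, -0.4, -0.5]
grip_width: 0.0307
```

Request:
move_arm --pt "2.5 0 0 0.05 0 0 0" --pt "2.5 0 0 0.05 0 0 0" --pt "2.5 0 0 0 0 0 0" --pt "2.5 0 0 0 0 0 0"

```text
time_s: 16.4
tool_pos: [0.5208, -0.3229, 0.0725]
tool_rot: [-180.0, -0.0, 6.3]
force: [-2.8, 1.2, 6.4]
grip_width: 0.0311
```

Request:
move_arm --pt "2.5 0 0 -0.08 0 0 0" --pt "2.5 0 0 0 0 0 0" --pt "3.3 0 0 0 0 0 0" --pt "3.6 0 0 0 0 0 0" --pt "4.0 0 0 0 0 0 0"

```text
time_s: 16.82
tool_pos: [0.521, -0.3231, 0.0725]
tool_rot: [180.0, -0.0, 6.3]
force: [-0.4, -0.5, 1.9]
grip_width: 0.037
```

Request:
move_arm --pt "4.5 0 0 0 0 0 0" --pt "5.0 0 0 0 0 0 0" --pt "5.5 0 0 0 0 0 0" --pt "5.5 0 0 0 0 0 0"

```text
time_s: 17.15
tool_pos: [0.5212, -0.322, 0.0725]
tool_rot: [-179.9, -0.0, 6.3]
force: [-0.1, 2.5, 3.8]
grip_width: 0.0528
```

Request:
move_arm --pt "5.5 0 0 -0.5 0 0 0" --pt "5.5 0 0 -1.5 0 0 0" --pt "5.5 0 0 -2.5 0 0 0" --pt "5.5 0 0 -3 0 0 0" --pt "5.5 0 0 -1 0 0 0"

```text
time_s: 17.57
tool_pos: [0.5222, -0.3252, 0.1625]
tool_rot: [179.8, -0.3, 6.2]
force: [0.7, -1.3, 0.4]
grip_width: 0.0552
```

Request:
move_arm --pt "5.5 0 0 0 0 0 0" --pt "5.5 0 0 0 0 0 0" --pt "5.5 0 0 0 0 0 0" --pt "5.5 0 0 0 0 0 0"

```text
time_s: 17.9
tool_pos: [0.52, -0.3223, 0.1559]
tool_rot: [-179.9, 0.1, 6.3]
force: [0.3, -0.6, -0.4]
grip_width: 0.0554
```

```bash
python3 - <<'E'
from h import *
plan([.520,-.3225,.0728],6,1)
d,o=snap('side','s9.png')
cv2.imwrite('pics/s9z.png',cv2.resize(d['img'][150:290,190:340,::-1],None,fx=4,fy=4,interpolation=cv2.INTER_CUBIC))
d,o=snap('wrist','w7.png')
E
```

```text
pose [ 0.52   -0.3223  0.1559] [-1.7992e+02  1.3000e-01  6.2900e+00] t 17.9 w 0.055361475771578295 F [ 0.3 -0.6 -0.4] q [ -9.  22.  48.  97. -18.  69. -41.]
[np.float64(0.02), np.float64(0.03), np.float64(8.31)] [np.float64(-0.001), np.float64(0.002), np.float64(0.005)]
```

View pics/s9z.png

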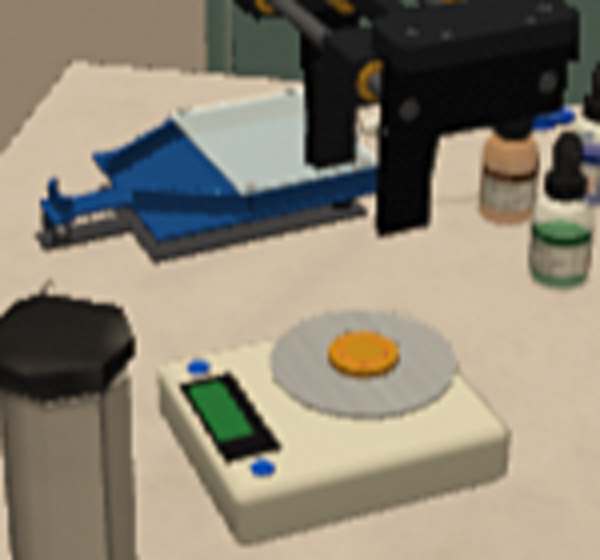

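View pics/w7.png

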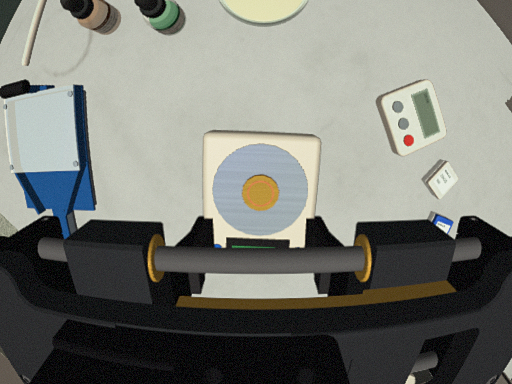

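The weight lies flat at (363,354) in the side crop, with the pan centre at (365,362). In the wrist picture it is at (261,192) on the pan centred at about (261,190), and the tray is level. Gripper clear; handing in.

```bash
python3 - <<'E'
from h import *
print(job.sign_off())
E
```

```text
the job is handed in; nothing more can be done
None
```

I tipped the tray by its handle to about 0.68 rad and held it for nearly a second. The weight slid down against the V stop, and I lowered the tray fully back onto its base. I then picked the weight up across its overhangs, set it down on the balance pan and let go. I signed off at about 18 s of the 48 s allowed; no verdict is reported.

**Last checks, from the side and wrist pictures:**
- **Weight:** it lies flat on the pan, a few millimetres at most from the pan's centre, against 22 mm allowed.
- **Tray:** it looks level on its base.
- **Gripper:** it was open and about 8 cm above the pan, touching nothing.

**Disagreements:**
- **Pan centre:** the cameras differed by up to about 6 mm, mostly along y, so I aimed at a middle value.
- **Grip width:** it read about 31 mm on the 32 mm disc.
- **Set-down:** the fingertips touched the pan lightly, at about 6 N, because they reach slightly below the weight. I called for a slight back-off before opening, but the readings still showed 2 to 4 N of contact while the jaws opened. The weight therefore dropped about 2 mm.

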